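# Angle a steel bar past the post into the stock bay

## Robot

A 6-joint arm with a two-finger parallel gripper is mounted at the origin on the work surface. World frame = base frame: x ahead of the robot, y to its left, z up, the work surface at z = 0. Lengths are in mm, angles in rad, forces in N, time in s.
With the tool pointing down it reaches from about 300 to 750 mm from the base axis. Payload 8.5 kg.
Tool frame: the origin (TCP) lies between the finger pads; the fingertips stand 19 mm ahead of it and the grasp point (between the pads) is the TCP; y points along the fingers, x is the direction in which the jaws open and shut, and the axes are right-handed (so a half turn about y gives the same grasp; the last joint's range is limited). The gripper opens to 88 mm and grips with 3 to 60 N. Pads are 18 mm wide; open, the fingers measure 123 mm over their backs; the gripper's body (75 mm by 187 mm) begins 45 mm behind the grasp point.
Start: joints at [1.001, 0.381, 1.297, -0, 1.464, -0.215], TCP at [191.062, 515.728, 257.748] pointing down, gripper open.
Joint ranges: [-3.11, 3.11], [-0.89, 2.33], [0.22, 2.48], [-1.42, 4.56], [0.17, 2.85], [-2.88, 2.88]. Speed limits (rad/s): [2.39, 2.39, 3.14, 3.14, 3.14, 3.14].

## Interface

Orientations are given as a 3x3 rotation matrix whose columns are the frame's x, y, z axes.
In Python, from workcell import ctrl, capture, finish_job gives the robot as it stands. The module is installed in compiled form; this text tells all that it offers.
- The arm moves only by the tool jog_arm, never from a script. Its argument "moves" is a list of rows, each an object with "delta_pos": the shift along the tool's x, y, z in m, a list of three; "rot": the turn, a rotation vector about the tool's x, y, z in degrees, a list of three; "fingers": the gripper's target within -1 to 1 (shut at 1, half-way at 0, fully open at -1). In form: [{"delta_pos": [x, y, z], "rot": [wx, wy, wz], "fingers": fingers}, ...]. A call has exactly 5 rows; each row is the pose to reach, as a shift and turn from the pose commanded when the call began, along the tool's axes at that moment; what a row does not reach only later rows make up. A row lasts 1/10 s, in which the tool goes at most 50 mm and 8.59 degrees, less where a joint would pass 70% of its speed; a pose out of reach is approached as far as the arm can. A call with a gripper value outside its range is refused whole. The fingers move at their own pace and stop on an object; "newtons" is the grip in N (left out, the last holds). Time passes only in rows, so rows that repeat a pose let the fingers close, or fill a call up. It gives the time, the measured TCP pose, the force and the opening at its end, in the units of the state.
- ctrl.read_state(): the state, without advancing time (a new reading comes with each control period).
- capture(name): name is "side" or "top"; returns a dict with "frame" (400x640x3 uint8, blue, green, red), "fx", "fy", "cx", "cy" (pixels), "k1" (the pictures are not rectified: a ray, as slopes to the right and down, at radius r is drawn at 1 + k1 r^2 times it, then the intrinsics apply), "origin" and "orientation" of the camera in the world. Camera axes: x right, y up, looking along -z (the intrinsics and any distortion apply to the point x, -y, -z); pixel columns grow to the right and rows downward; lengths in mm; the calibration is good to about 2 mm. A picture is of the moment at which its call begins. There is no depth.
- finish_job(): hands the job in, once; it reports no verdict.
The state is a dict: "time": time; "joint_positions": joint angles; "dq": joint speeds; "tau": joint torques, N m; "ee_pos": TCP position; "tcp_rot": TCP orientation; "ft_force": force on the tool from outside, world axes, zero at the start; "ft_torque": the same for the moment, N m; "opening": opening from 0.0 (shut) to 1.0 (fully open).
Only numpy, scipy, OpenCV 4.12 (cv2) and the standard library are available. Lean on these libraries where they do the work, as an engineer would, in place of code of your own. Each camera call takes 0.05 s, during which the arm holds its last target.

## Task

Push the loose length of steel box section into the stock bay: angle its left end in past the post, then swing the other end in, until the bar lies fully home, flat against the bay's back fence, with the post in front of it. Only push it along the bench with the fingertips or the outside of the fingers, never lift it or tip it up, and leave the other things on the bench where they are.

Things in the scene. Friction and masses are not known exactly. Their poses are not given: they have to be found in the camera images.
- bar_mid (a point): centre of the loose steel bar (10 mm above the bench when lying flat): a straight length of bare steel box section 220 mm long, 30 mm wide, 20 mm high, 0.22 to 0.45 kg, lying flat on the bench between the robot and the bay. The point's x axis runs along the bar, y across its width, z up.
- bar_end_a (a point): centre of the bar's end face at its +x end, 110 mm from the bar's centre (the left end as the robot sees it at the start, the end nearer the post)
- bar_end_b (a point): centre of the bar's end face at its -x end, 110 mm from the bar's centre (the right end as the robot sees it at the start)
- bay: stock bay of dark angle iron fixed to the bench, open towards the robot. Origin on the bench, mid-fence at its front face; x points into the fence (away from the robot), y left along it. Fence: face at x = 0, 26 mm high, 6 mm thick. Side walls: inner faces at y = +135 and -135 mm, 26 mm high, 6 mm thick, from the fence to x = -66 mm. Low feet (5 mm) stick out 28 mm at the sides, 34 mm behind.
- post: fixed round steel post, 25 mm diameter, 55 mm high, origin on the bench on its axis. It stands in the bay's mouth, left of the middle: axis 78 mm in front of the fence and 55 to 69 mm left of the bay's middle. 66 mm is free between post and fence; between post and right side wall it is 177 to 192 mm, less than the bar's length.
- hammer: bystander, loose: ball-pein hammer lying down, wooden handle, about 270 mm long; origin underneath the head
- chisel: bystander, loose: cold chisel lying down, 143 mm long, 16 mm thick; origin underneath, 50 mm from its struck end
- offcut: bystander, loose: standing round steel off-cut, 38 mm diameter, 55 mm tall; origin under its middle
- tin: bystander, loose: grey tin, 60 mm diameter, 65 mm tall; origin under its middle
- wrench: bystander, loose: steel wrench lying down; origin underneath
- block: bystander, loose: dark steel block 50 x 50 x 30 mm high; origin under its middle
- punches: bystander, loose: round steel pot with punches standing in it, 56 mm diameter, about 95 mm tall; origin under its middle
Not all that is in view belongs to the job. What is shaped like the part that bears bar_mid but green or yellow is not meant.

How it is judged:
By the outcome, as a careful person would: the job done as asked, in the order asked, and still so for the second after the job is handed in, with the robot touching nothing.
It also fails if it takes over 66 s, if anything falls off the work surface, if the arm or the gripper's body presses on something with over 40 N, if the wrist force passes 120 N, or if a joint passes its speed limit or range.

## Working session

There is one attempt and no reset: what is moved stays moved. The work goes in short steps, Python scripts to look and compute and a tool call to move; the robot and the scene stay as the last step left them, time stands still between calls to the robot, and variables do not carry over. Pictures are saved under pics/ and viewed, and the job is handed in when it is done.

Besides the shell and the picture viewer there is one more tool, called after "Call:" as name(argument=value, ...), one argument or row to a line, values as JSON. jog_arm: Moves the arm, as the interface text tells. Its arguments: {"type":"object","properties":{"moves":{"type":"array","items":{"type":"object","properties":{"delta_pos":{"type":"array","items":{"type":"number"}},"rot":{"type":"array","items":{"type":"number"}},"fingers":{"type":"number"}}}},"newtons":{"type":"number"}},"required":["moves"]}

```bash
mkdir -p pics; cat > h.py <<'E'
import numpy as np, cv2, pickle
from workcell import ctrl, capture, finish_job
def snap(name,fn):
    c=capture(name); cv2.imwrite('pics/'+fn+'.png',c['frame']); pickle.dump(c,open('pics/'+fn+'.pkl','wb')); return c
def load(fn): return pickle.load(open('pics/'+fn+'.pkl','rb'))
def pix2w(c,u,v,z):
    xd=(u-c['cx'])/c['fx']; yd=(v-c['cy'])/c['fy']
    x,y=xd,yd
    for _ in range(30):
        s=1+c['k1']*(x*x+y*y); x,y=xd/s,yd/s
    R=np.array(c['orientation']).reshape(3,3); d=R@np.array([x,-y,-1.0]); o=np.array(c['origin'])
    return o+d*(z-o[2])/d[2]
def w2pix(c,p):
    R=np.array(c['orientation']).reshape(3,3); q=R.T@(np.array(p,float)-np.array(c['origin']))
    x,y=q[0]/-q[2],-q[1]/-q[2]; s=1+c['k1']*(x*x+y*y)
    return np.array([c['cx']+c['fx']*x*s,c['cy']+c['fy']*y*s])
E
python3 - <<'E'
from h import *
for n in('top','side'):
    c=snap(n,n+'0'); print(n,c['fx'],c['cx'],c['cy'],c['k1'],c['origin'],np.round(c['orientation'],3).tolist())
s=ctrl.read_state();print(s)
E
```

```text
top 455.5976465082177 325.9556852740411 202.84835962395744 -0.11994588556377898 [ 411.99279816  -33.79556681 1300.55523223] [[0.014, 0.994, -0.112], [-1.0, 0.014, 0.001], [0.002, 0.112, 0.994]]
side 500.19818616332304 321.57558364622855 199.6030572296733 -0.028481266842656314 [ 474.27114374 1100.70365223  778.30510103] [[-0.999, 0.011, -0.046], [-0.045, -0.546, 0.836], [-0.016, 0.837, 0.546]]
{'time': 0.1, 'joint_positions': array([ 1.00069656e+00,  3.81115227e-01,  1.29816395e+00,  5.78326253e-06,
        1.46358709e+00, -2.15301047e-01]), 'dq': array([-0.0005569 , -0.00011761, -0.0027462 ,  0.00032536,  0.00196112,
        0.00083394]), 'tau': array([ 3.32098185e-03, -4.38654542e+01, -2.24909914e+01,  7.14268838e-02,
        3.42707103e-02, -9.78145181e-05]), 'ee_pos': array([190.946713  , 515.54752925, 257.21377495]), 'tcp_rot': array([[ 3.47401783e-01, -6.92230751e-04, -9.37716120e-01],
       [ 9.37715552e-01, -1.06908517e-03,  3.47402362e-01],
       [-1.24298099e-03, -9.99999189e-01,  2.77713447e-04]]), 'ft_force': array([-0.42730342,  0.57112325, -0.12288463]), 'ft_torque': array([ 0.00933906,  0.02115789, -0.01559331]), 'opening': 1.0033746861030644}
```

View pics/top0.png

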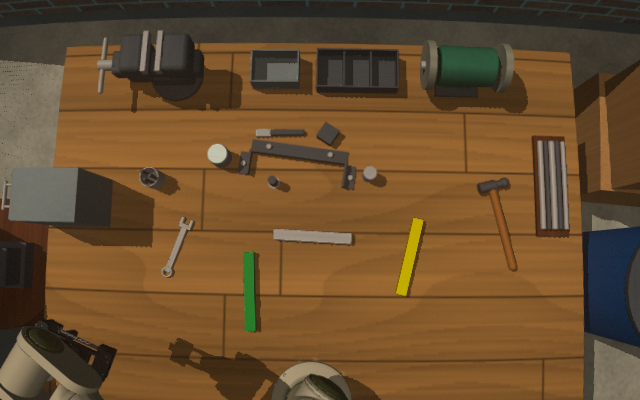

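View pics/side0.png

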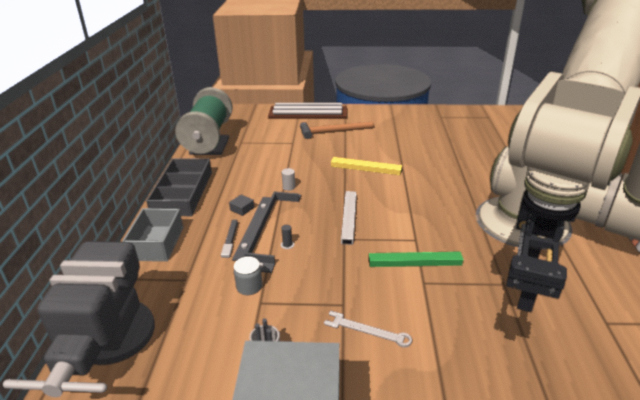

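The top view shows the grey bar at about (313,237), the fence from (250,148) to (348,158), the post at (273,183), the tin at (218,154) and the off-cut at (370,173). I'll zoom in for exact edges.

```bash
python3 - <<'E'
from h import *
c=load('top0'); f=c['frame'][120:260,200:400]
cv2.imwrite('pics/z0.png',cv2.resize(f,None,fx=4,fy=4,interpolation=cv2.INTER_CUBIC))
c=load('side0'); f=c['frame'][160:300,215:375]
cv2.imwrite('pics/z1.png',cv2.resize(f,None,fx=4,fy=4,interpolation=cv2.INTER_CUBIC))
E
```

```text
(no output)
```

View pics/z0.png

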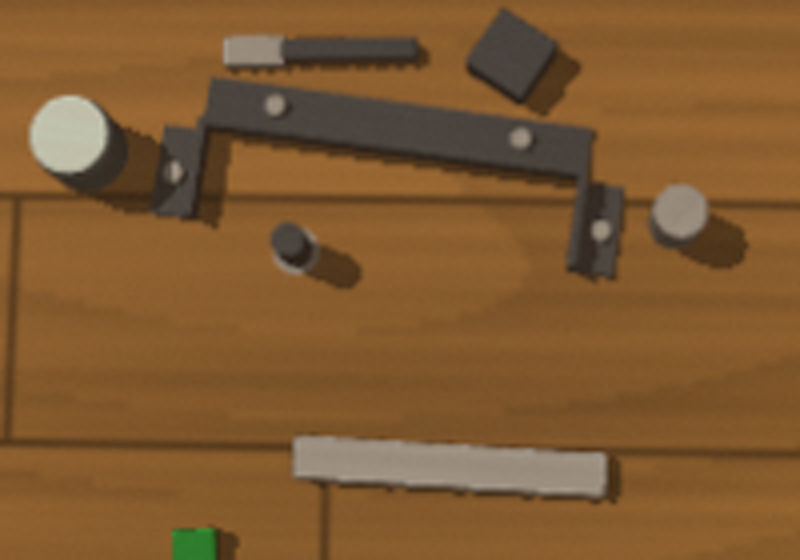

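View pics/z1.png

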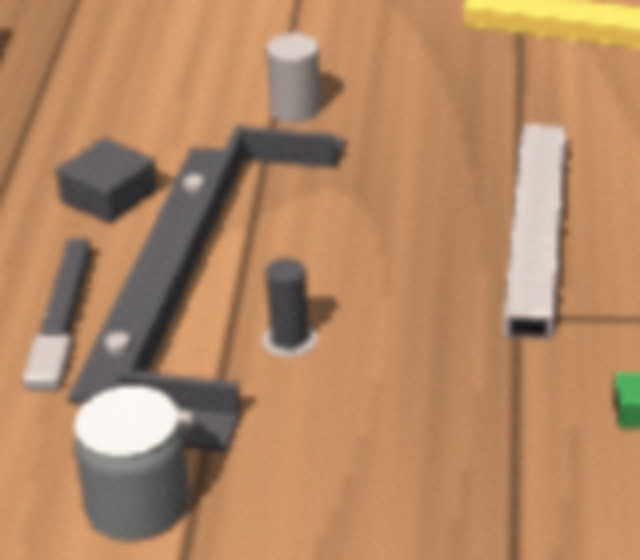

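```bash
python3 - <<'E'
from h import *
c=load('top0'); g=lambda u,v,z: pix2w(c,200+(u+.5)/4-.5,120+(v+.5)/4-.5,z)[:2].round(1)
for n,u,v,z in [('fence front L',205,128,26),('fence front R',580,178,26),('Rwall front in',568,264,26),('Lwall in',196,214,26),('post top',287,237,55),('bar a far',295,436,20),('bar a near',294,477,20),('bar b far',606,453,20),('bar b near',605,495,20),('tin',69,134,65),('off',680,212,55),('fenceback L',211,78,26),('fence back R',592,131,26),('post base',298,252,0),('footL',165,126,5),('footL2',155,212,5),('green',195,528,20)]:
    print(n,g(u,v,z))
c=load('side0'); g=lambda u,v,z: pix2w(c,215+(u+.5)/4-.5,160+(v+.5)/4-.5,z)[:2].round(1)
for n,u,v,z in [('post top',286,268,55),('post base',289,340,0),('bar a far',507,315,20),('bar a near',553,318,20),('bar b far',527,125,20),('bar b near',566,130,20),('Rwall front in',340,140,26),('Lwall front in',237,380,26),('fence front R',238,132,26),('fence front L',120,378,26)]:
    print('side',n,g(u,v,z))
E
```

```text
fence front L [700.6 182.2]
fence front R [667.7 -86.5]
Rwall front in [605.7 -78.5]
Lwall in [638.  186.4]
post top [617.5 117.4]
bar a far [481.6 112.1]
bar a near [452.7 112. ]
bar b far [ 472.9 -106.9]
bar b near [ 443.4 -106.4]
tin [686.6 270.9]
off [ 639. -155.]
fenceback L [737.4 179.3]
fence back R [702.  -94.7]
post base [615.7 115.8]
footL [706.5 215.2]
footL2 [642.9 220. ]
green [415.8 180.9]
side post top [616.8 116.2]
side post base [617.8 117.5]
side bar a far [481.3 114.5]
side bar a near [452.9 116.9]
side bar b far [ 469.7 -107.1]
side bar b near [ 442.  -100.9]
side Rwall front in [600.4 -75.2]
side Lwall front in [639.8 189. ]
side fence front R [673.3 -84.2]
side fence front L [709.6 189. ]
```

```bash
cat >> h.py <<'E'
BO=np.array([687.5,47.5]); BY=-0.122
BX=np.array([np.cos(BY),np.sin(BY)]); BYv=np.array([-np.sin(BY),np.cos(BY)])
def b2w(x,y): return BO+x*BX+y*BYv
def w2b(p): d=np.array(p)[:2]-BO; return np.array([d@BX,d@BYv])
def th(): R=np.array(ctrl.read_state()['tcp_rot']).reshape(3,3); return np.degrees(np.arctan2(R[0,0],R[1,0]))
def go(x,y,z,t):
    s=ctrl.read_state(); R=np.array(s['tcp_rot']).reshape(3,3)
    d=R.T@(np.array([x,y,z])-s['ee_pos'])
    print('delta m',np.round(d/1000,4),'roty',round(t-th(),2))
E
python3 - <<'E'
from h import *
go(410,5,120,2.4); 
E
```

```text
delta m [-0.4025  0.1376 -0.3828] roty -17.93
```

Call:
jog_arm(
  moves=[
    {"delta_pos": [-0.028,0.01,-0.027],"rot": [0,-2,0],"fingers": -1},
    {"delta_pos": [-0.056,0.02,-0.054],"rot": [0,-4,0],"fingers": -1},
    {"delta_pos": [-0.084,0.03,-0.081],"rot": [0,-6,0],"fingers": -1},
    {"delta_pos": [-0.112,0.04,-0.108],"rot": [0,-8,0],"fingers": -1},
    {"delta_pos": [-0.14,0.05,-0.135],"rot": [0,-10,0],"fingers": -1},
  ],
)

```text
time: 0.6
ee_pos: [269.1, 336.1, 207.2]
tcp_rot: [[0.177, -0.0, -0.984], [0.984, -0.0, 0.177], [-0.0, -1.0, 0.0]]
ft_force: [0.7, 0.3, -0.7]
opening: 1.0
```

```bash
python3 - <<'E'
from h import *
s=ctrl.read_state(); print(s['time'],s['ee_pos'],th(),s['ft_force'])
go(410,5,120,2.4); 
E
```

```text
0.6 [269.14973537 336.0553411  207.23378801] 10.220474219000058 [ 0.69509806  0.29300748 -0.6618692 ]
delta m [-0.3008  0.0873 -0.1974] roty -7.82
```

Call:
jog_arm(
  moves=[
    {"delta_pos": [-0.03,0.009,-0.02],"rot": [0,-1,0],"fingers": -1},
    {"delta_pos": [-0.06,0.018,-0.04],"rot": [0,-2,0],"fingers": -1},
    {"delta_pos": [-0.09,0.026,-0.06],"rot": [0,-3,0],"fingers": -1},
    {"delta_pos": [-0.12,0.035,-0.08],"rot": [0,-4,0],"fingers": -1},
    {"delta_pos": [-0.15,0.044,-0.1],"rot": [0,-5,0],"fingers": -1},
  ],
)

```text
time: 1.1
ee_pos: [340.7, 170.7, 163.4]
tcp_rot: [[0.092, 0.0, -0.996], [0.996, 0.0, 0.092], [0.0, -1.0, -0.0]]
ft_force: [0.5, 0.6, -0.9]
opening: 1.001
```

```bash
python3 - <<'E'
from h import *
s=ctrl.read_state(); print(s['time'],s['ee_pos'],th(),s['ft_force'])
go(410,5,120,2.4); 
E
```

```text
1.1 [340.72734795 170.66374022 163.40728833] 5.283065427815841 [ 0.51070082  0.5962433  -0.91995289]
delta m [-0.1586  0.0434 -0.0842] roty -2.88
```

Call:
jog_arm(
  moves=[
    {"delta_pos": [-0.04,0.011,-0.021],"rot": [0,-0.7,0],"fingers": -1},
    {"delta_pos": [-0.08,0.022,-0.042],"rot": [0,-1.4,0],"fingers": -1},
    {"delta_pos": [-0.12,0.033,-0.063],"rot": [0,-2.1,0],"fingers": -1},
    {"delta_pos": [-0.158,0.043,-0.084],"rot": [0,-2.9,0],"fingers": -1},
    {"delta_pos": [-0.158,0.083,-0.084],"rot": [0,-2.9,0],"fingers": -1},
  ],
)

```text
time: 1.6
ee_pos: [413.5, 2.4, 81.9]
tcp_rot: [[0.047, 0.009, -0.999], [0.999, -0.003, 0.047], [-0.003, -1.0, -0.009]]
ft_force: [1.3, -0.5, -1.8]
opening: 0.999
```

```bash
python3 - <<'E'
from h import *
s=ctrl.read_state(); print(s['time'],s['ee_pos'],th(),s['ft_force'])
go(410,5,27,2.4); 
E
```

```text
1.6 [413.50774909   2.4199576   81.86491204] 2.6848366851875856 [ 1.2530684  -0.47992071 -1.76126956]
delta m [0.0026 0.0548 0.0041] roty -0.28
```

Call:
jog_arm(
  moves=[
    {"delta_pos": [0.001,0.018,0.001],"rot": [0,0,0],"fingers": -1},
    {"delta_pos": [0.001,0.036,0.002],"rot": [0,0,0],"fingers": -1},
    {"delta_pos": [0.001,0.05,0.003],"rot": [0,0,0],"fingers": -1},
    {"delta_pos": [0.001,0.053,0.003],"rot": [0,0,0],"fingers": -1},
    {"delta_pos": [0.001,0.053,0.003],"rot": [0,0,0],"fingers": -1},
  ],
)

```text
time: 2.1
ee_pos: [406.4, 8.1, 27.6]
tcp_rot: [[0.042, -0.001, -0.999], [0.999, 0.0, 0.042], [0.0, -1.0, 0.001]]
ft_force: [-0.2, 0.2, 0.3]
opening: 1.001
```

```bash
python3 - <<'E'
from h import *
s=ctrl.read_state(); print(s['time'],s['ee_pos'],th(),s['ft_force'],np.round(s['tcp_rot'],3))
# contact pose: pusher TCP offset 24 from bar centre
c=np.array([462.6,2.7]); t=np.radians(2.4)
print('contact tcp',c-24*np.array([np.cos(t),-np.sin(t)]), 'bar bay',w2b(c))
cb=b2w(-108,-90);t=np.radians(32);print('target bar',cb,'tcp',cb-24*np.array([np.cos(t),-np.sin(t)]))
go(410,5,27,2.4); 
E
```

```text
2.1 [406.43992477   8.06880487  27.61484097] 2.4312542756756446 [-0.18550183  0.21606538  0.33773136] [[ 0.042 -0.001 -0.999]
 [ 0.999  0.     0.042]
 [ 0.    -1.     0.001]]
contact tcp [438.62105208   3.70501569] bar bay [-217.77631737  -71.83679832]
target bar [569.34995705 -28.68771129] tcp [548.99680274 -15.96964895]
delta m [-0.0029  0.0006 -0.0037] roty -0.03
```

Call:
jog_arm(
  moves=[
    {"delta_pos": [-0.001,0.0,-0.012],"rot": [0,0,0],"fingers": -1},
    {"delta_pos": [-0.002,0.0,-0.022],"rot": [0,0,0],"fingers": -1},
    {"delta_pos": [-0.003,0.0,-0.029],"rot": [0,0,0],"fingers": -1},
    {"delta_pos": [-0.003,0.0,-0.033],"rot": [0,0,0],"fingers": -1},
    {"delta_pos": [-0.003,0.0,-0.037],"rot": [0,0,0],"fingers": -1},
  ],
)

```text
time: 2.6
ee_pos: [442.7, 3.7, 27.8]
tcp_rot: [[0.042, -0.002, -0.999], [0.999, 0.0, 0.042], [0.0, -1.0, 0.002]]
ft_force: [-4.6, -0.1, 2.6]
opening: 1.002
```

```bash
python3 - <<'E'
from h import *
s=ctrl.read_state(); print(s['time'],s['ee_pos'],th(),s['ft_force'])
go(549,-16,27,32)
snap('side','s1');f=load('s1')['frame'][160:330,215:415]
cv2.imwrite('pics/z2.png',cv2.resize(f,None,fx=3,fy=3))
E
```

```text
2.6 [442.74481898   3.69540713  27.8099411 ] 2.4178536100660732 [-4.6064289  -0.11739319  2.565541  ]
delta m [-0.0152  0.0006 -0.107 ] roty 29.58
```

View pics/z2.png

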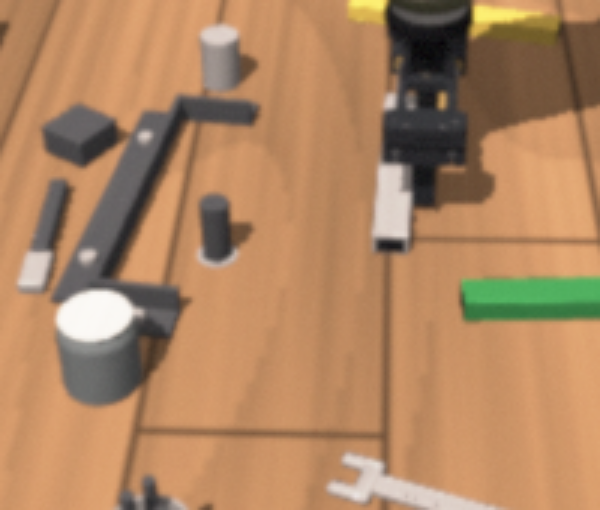

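```bash
python3 - <<'E'
from h import *
s=ctrl.read_state(); R=np.array(s['tcp_rot']); p0=s['ee_pos'][:2]; t0=th()
n=lambda d: np.array([np.cos(np.radians(d)),-np.sin(np.radians(d))])
N=12; S=108; c=p0+24*n(t0)
for i in range(1,N+1):
    a=t0+(32-t0)*(i-.5)/N; c=c+S/N*n(a); t=t0+(32-t0)*i/N; p=c-24*n(t)
    d=R.T@np.array([*(p-p0),0]); print(i,np.round(d/1000,4),round(t-t0,2),p.round(1),c.round(1))
E
```

```text
1 [ 0.0008 -0.     -0.009 ] 2.46 [452.6   4. ] [476.5   2. ]
2 [ 0.0013 -0.     -0.0181] 4.93 [461.7   4.1] [485.5   1. ]
3 [ 0.0013 -0.     -0.0271] 7.39 [470.7   3.8] [ 4.944e+02 -3.000e-01]
4 [ 0.001  -0.     -0.0362] 9.86 [479.8   3.1] [503.2  -2. ]
5 [ 0.0003 -0.     -0.0452] 12.32 [488.8   2. ] [512.   -4.1]
6 [-0.0008 -0.     -0.0542] 14.79 [497.7   0.5] [520.6  -6.6]
7 [-0.0023 -0.     -0.0631] 17.25 [506.6  -1.4] [529.2  -9.5]
8 [-0.0042 -0.     -0.072 ] 19.72 [515.3  -3.6] [537.6 -12.7]
9 [-0.0064 -0.     -0.0808] 22.18 [524.   -6.3] [545.8 -16.2]
10 [-0.0091 -0.     -0.0894] 24.65 [532.6  -9.2] [553.9 -20.2]
11 [-0.0121 -0.     -0.098 ] 27.11 [541.  -12.6] [561.9 -24.4]
12 [-0.0154 -0.     -0.1064] 29.57 [549.2 -16.3] [569.6 -29. ]
```

Ends right on the wanted bar position. Push the first half.

Call:
jog_arm(
  moves=[
    {"delta_pos": [0.001,0,-0.009],"rot": [0,2.5,0],"fingers": -1},
    {"delta_pos": [0.001,0,-0.018],"rot": [0,5,0],"fingers": -1},
    {"delta_pos": [0.001,0,-0.027],"rot": [0,7.4,0],"fingers": -1},
    {"delta_pos": [0.001,0,-0.036],"rot": [0,9.9,0],"fingers": -1},
    {"delta_pos": [0.0,0,-0.045],"rot": [0,12.3,0],"fingers": -1},
  ],
)

```text
time: 3.15
ee_pos: [488.1, 1.9, 27.6]
tcp_rot: [[0.256, -0.001, -0.967], [0.967, 0.0, 0.256], [0.0, -1.0, 0.001]]
ft_force: [-3.3, 0.5, 1.1]
opening: 0.999
```

```bash
python3 - <<'E'
from h import *
s=ctrl.read_state(); R=np.array(s['tcp_rot']); p0=s['ee_pos'][:2]; t0=th()
print(s['time'],s['ee_pos'],t0,s['ft_force'])
go(549.2,-16.3,27.5,32)
n=lambda d: np.array([np.cos(np.radians(d)),-np.sin(np.radians(d))])
N=7; S=63; c=p0+24*n(t0)
for i in range(1,N+1):
    a=t0+(32-t0)*(i-.5)/N; c=c+S/N*n(a); t=t0+(32-t0)*i/N; p=c-24*n(t)
    d=R.T@np.array([*(p-p0),0]); print(i,np.round(d/1000,4),round(t-t0,2),p.round(1),c.round(1))
E
```

```text
3.15 [488.10633484   1.87353653  27.64750319] 14.812762813953073 [-3.25052986  0.45706436  1.1329214 ]
delta m [-0.002   0.0001 -0.0637] roty 17.19
1 [ 0.0008 -0.     -0.009 ] 2.46 [4.97e+02 4.00e-01] [520.   -6.7]
2 [ 0.0013 -0.     -0.0181] 4.91 [505.9  -1.5] [528.5  -9.6]
3 [ 0.0013 -0.     -0.0271] 7.37 [514.7  -3.8] [536.9 -12.8]
4 [ 0.001  -0.     -0.0362] 9.82 [523.3  -6.4] [545.2 -16.4]
5 [ 0.0003 -0.0001 -0.0452] 12.28 [531.9  -9.4] [553.3 -20.3]
6 [-0.0008 -0.0001 -0.0542] 14.73 [540.3 -12.8] [561.2 -24.6]
7 [-0.0023 -0.0001 -0.0631] 17.19 [548.6 -16.5] [568.9 -29.2]
```

Call:
jog_arm(
  moves=[
    {"delta_pos": [0.001,0,-0.014],"rot": [0,3.8,0],"fingers": -1},
    {"delta_pos": [0.001,0,-0.028],"rot": [0,7.6,0],"fingers": -1},
    {"delta_pos": [0.001,0,-0.042],"rot": [0,11.4,0],"fingers": -1},
    {"delta_pos": [-0.001,0,-0.055],"rot": [0,15,0],"fingers": -1},
    {"delta_pos": [-0.002,0,-0.063],"rot": [0,17.2,0],"fingers": -1},
  ],
)

```text
time: 3.65
ee_pos: [549.2, -16.4, 27.6]
tcp_rot: [[0.531, -0.0, -0.848], [0.848, 0.0, 0.531], [0.0, -1.0, 0.0]]
ft_force: [-4.2, 2.0, 3.5]
opening: 1.001
```

```bash
python3 - <<'E'
from h import *
s=ctrl.read_state(); R=np.array(s['tcp_rot']); p0=s['ee_pos'][:2]; t0=th()
print(s['time'],s['ee_pos'],t0,s['ft_force'])
go(510,8,80,32)
E
```

```text
3.65 [549.2213573  -16.40685348  27.60296003] 32.052287354365475 [-4.18261204  2.00320452  3.52971196]
delta m [-0.0001 -0.0524  0.0462] roty -0.05
```

Call:
jog_arm(
  moves=[
    {"delta_pos": [0,0,0.02],"rot": [0,0,0],"fingers": -1},
    {"delta_pos": [0,0,0.045],"rot": [0,0,0],"fingers": -1},
    {"delta_pos": [-0.01,-0.03,0.065],"rot": [0,0,0],"fingers": 1},
    {"delta_pos": [-0.05,-0.05,0.085],"rot": [0,-8,0],"fingers": 1},
    {"delta_pos": [-0.09,-0.05,0.1],"rot": [0,-16,0],"fingers": 1},
  ],
)

```text
time: 4.15
ee_pos: [416.8, -39.4, 79.5]
tcp_rot: [[0.27, 0.004, -0.963], [0.963, -0.002, 0.27], [-0.0, -1.0, -0.005]]
ft_force: [0.7, -1.1, 0.7]
opening: 0.746
```

```bash
python3 - <<'E'
from h import *
s=ctrl.read_state(); print(s['time'],s['ee_pos'],th(),s['ft_force'],s['joint_positions'],s['opening'])
for n in ('top','side'): snap(n,n+'2')
f=load('top2')['frame'][120:270,190:390]; f2=load('side2')['frame'][150:300,215:415]
cv2.imwrite('pics/z3.png',np.vstack([cv2.resize(g,(600,300) if 0 else None,fx=3.9,fy=3.9,interpolation=cv2.INTER_CUBIC) for g in (f,)]))
cv2.imwrite('pics/z4.png',cv2.resize(f2,None,fx=4,fy=4,interpolation=cv2.INTER_CUBIC))
E
```

```text
4.15 [416.77711107 -39.39018792  79.52013288] 15.659670473424056 [ 0.71451911 -1.07753379  0.72523796] [-3.78746072e-01  4.05460696e-01  1.90775812e+00  4.21557089e-05
  8.23594862e-01 -1.67625929e+00] 0.745891844727434
```

View pics/z3.png

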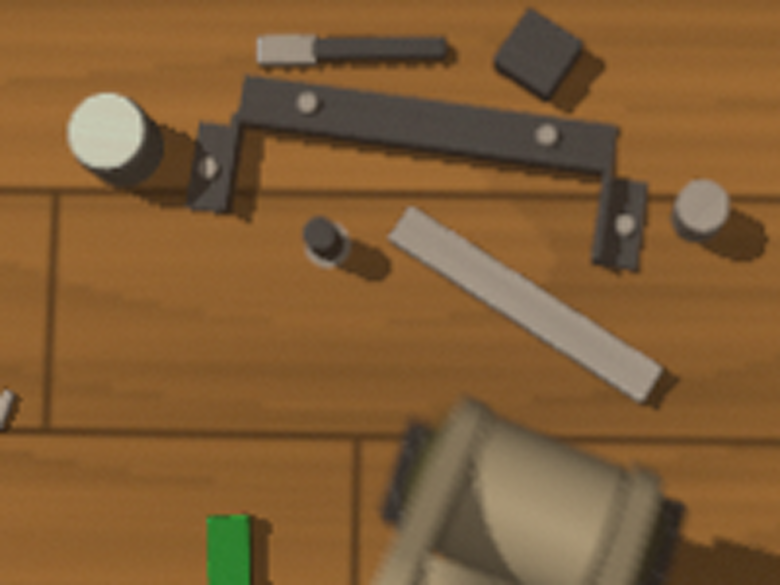

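View pics/z4.png

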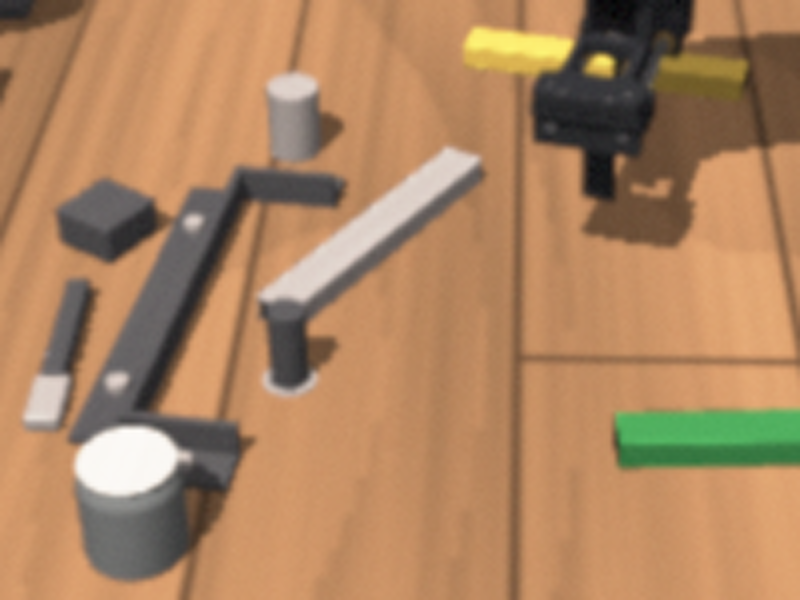

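```bash
cat >> h.py <<'E'
def bar(c,pts,k,ox,oy):  # pts zoom: a_far,a_near,b_far,b_near top corners
    P=np.array([pix2w(c,ox+(u+.5)/k-.5,oy+(v+.5)/k-.5,20)[:2] for u,v in pts])
    a=(P[0]+P[1])/2;b=(P[2]+P[3])/2; d=a-b; m=(a+b)/2
    print('corners bay',[w2b(p).round(1).tolist() for p in P])
    tw=np.degrees(np.arctan2(d[0],d[1]))
    print('len',np.linalg.norm(d).round(1),'w',np.linalg.norm(P[0]-P[1]).round(1),np.linalg.norm(P[2]-P[3]).round(1),'mid',m.round(1),'bay',w2b(m).round(1),'th world',tw.round(1),'bay',(tw+np.degrees(BY)).round(1),'b',b.round(1))
    return m,tw
E
python3 - <<'E'
from h import *
c=load('top2')
bar(c,[(410,207),(390,238),(664,367),(642,404)],3.9,190,120)
for u,v in [(319,234),]: print('post',w2b(pix2w(c,190+u/3.9,120+v/3.9,55)))
bar(load('side2'),[(262,298),(308,306),(450,149),(482,162)],4,215,150)
E
```

```text
corners bay [[-46.1, 2.2], [-70.8, 13.4], [-137.3, -196.8], [-166.1, -184.5]]
len 219.3 w 27.1 31.3 mid [572.  -30.5] bay [-105.1  -91.4] th world 32.2 bay 25.2 b [ 513.7 -123.3]
post [-80.96973121  59.20578963]
corners bay [[-48.1, 4.7], [-79.5, 9.0], [-139.7, -193.6], [-165.1, -179.4]]
len 212.7 w 31.7 29.1 mid [569.3 -28.5] bay [-108.1  -89.8] th world 31.6 bay 24.6 b [ 513.5 -119.1]
```

```bash
python3 - <<'E'
from h import *
c=load('top0'); print([pix2w(c,u,v,20)[:2].round() for u,v in [(413,219),(424,220),(397,293)]])
s=ctrl.read_state(); print(s['time'],s['ee_pos'],th(),s['opening'],s['dq'].round(3))
go(494.7,-151.6,80,122)
E
```

```text
[array([ 514., -282.]), array([ 512., -313.]), array([ 307., -237.])]
4.25 [414.41774722 -40.51171976  78.26554675] 15.970669988267934 0.660749167849512 [ 0.059  0.048 -0.099  0.017  0.021  0.241]
delta m [-0.0847 -0.0018 -0.1077] roty 106.03
```

Call:
jog_arm(
  moves=[
    {"delta_pos": [-0.007,0,-0.008],"rot": [0,8.5,0],"fingers": 1},
    {"delta_pos": [-0.014,0,-0.016],"rot": [0,17,0],"fingers": 1},
    {"delta_pos": [-0.021,0,-0.024],"rot": [0,25.5,0],"fingers": 1},
    {"delta_pos": [-0.028,0,-0.032],"rot": [0,34,0],"fingers": 1},
    {"delta_pos": [-0.035,0,-0.04],"rot": [0,42.5,0],"fingers": 1},
  ],
)

```text
time: 4.75
ee_pos: [446.8, -84.3, 77.7]
tcp_rot: [[0.858, 0.001, -0.514], [0.514, -0.0, 0.858], [0.001, -1.0, -0.001]]
ft_force: [0.4, 0.5, -0.3]
opening: 0.208
```

```bash
python3 - <<'E'
from h import *
s=ctrl.read_state(); print(s['time'],s['ee_pos'],th(),s['opening'])
go(494.7,-151.6,80,122)
E
```

```text
4.75 [446.81278484 -84.32835415  77.71315095] 59.04780383465145 0.20777021630654127
delta m [ 0.0065 -0.0022 -0.0823] roty 62.95
```

Call:
jog_arm(
  moves=[
    {"delta_pos": [0.001,0,-0.012],"rot": [0,8.5,0],"fingers": 1},
    {"delta_pos": [0.002,0,-0.024],"rot": [0,17,0],"fingers": 1},
    {"delta_pos": [0.003,0,-0.036],"rot": [0,25.5,0],"fingers": 1},
    {"delta_pos": [0.004,0,-0.048],"rot": [0,34,0],"fingers": 1},
    {"delta_pos": [0.005,0,-0.06],"rot": [0,42.5,0],"fingers": 1},
  ],
)

```text
time: 5.25
ee_pos: [482.4, -133.0, 77.7]
tcp_rot: [[0.98, 0.001, 0.2], [-0.2, -0.0, 0.98], [0.001, -1.0, -0.0]]
ft_force: [-0.5, -0.5, -0.7]
opening: 0.004
```

```bash
python3 - <<'E'
from h import *
s=ctrl.read_state(); print(s['time'],s['ee_pos'],th(),s['opening'])
go(494.7,-151.6,27.5,122)
E
```

```text
5.25 [ 482.37203481 -132.95487175   77.65755935] 101.54569325879439 0.004286581128341332
delta m [ 0.0158  0.0502 -0.0158] roty 20.45
```

Call:
jog_arm(
  moves=[
    {"delta_pos": [0.008,0,-0.008],"rot": [0,8,0],"fingers": 1},
    {"delta_pos": [0.016,0.003,-0.016],"rot": [0,15,0],"fingers": 1},
    {"delta_pos": [0.016,0.02,-0.016],"rot": [0,20.5,0],"fingers": 1},
    {"delta_pos": [0.016,0.04,-0.016],"rot": [0,20.5,0],"fingers": 1},
    {"delta_pos": [0.016,0.05,-0.016],"rot": [0,20.5,0],"fingers": 1},
  ],
)

```text
time: 5.75
ee_pos: [494.1, -151.1, 26.3]
tcp_rot: [[0.851, -0.001, 0.525], [-0.525, 0.001, 0.851], [-0.001, -1.0, 0.0]]
ft_force: [-0.3, -1.6, -0.1]
opening: 0.005
```

```bash
python3 - <<'E'
from h import *
s=ctrl.read_state(); print(s['time'],s['ee_pos'],th(),s['opening'],s['ft_force'])
d=np.array([np.sin(np.radians(32)),np.cos(np.radians(32))]); m=np.array([571,-29.5]); b=m-110*d
t=b-9*d; print('contact',t); go(*t,27.5,122)
t=t+99*d; print('end',t); go(*t,27.5,122)
snap('side','side3');snap('top','top3')
cv2.imwrite('pics/z5.png',cv2.resize(load('side3')['frame'][150:300,215:415],None,fx=4,fy=4,interpolation=cv2.INTER_CUBIC))
E
```

```text
5.75 [ 494.12327466 -151.13753212   26.33685609] 121.67043873494366 0.005003376220905206 [-0.29473762 -1.59387997 -0.14036367]
contact [ 507.93960756 -130.41772344]
delta m [ 0.0009 -0.0012  0.0249] roty 0.33
end [560.40161472 -46.46096192]
delta m [ 0.0014 -0.0012  0.1239] roty 0.33
```

View pics/z5.png

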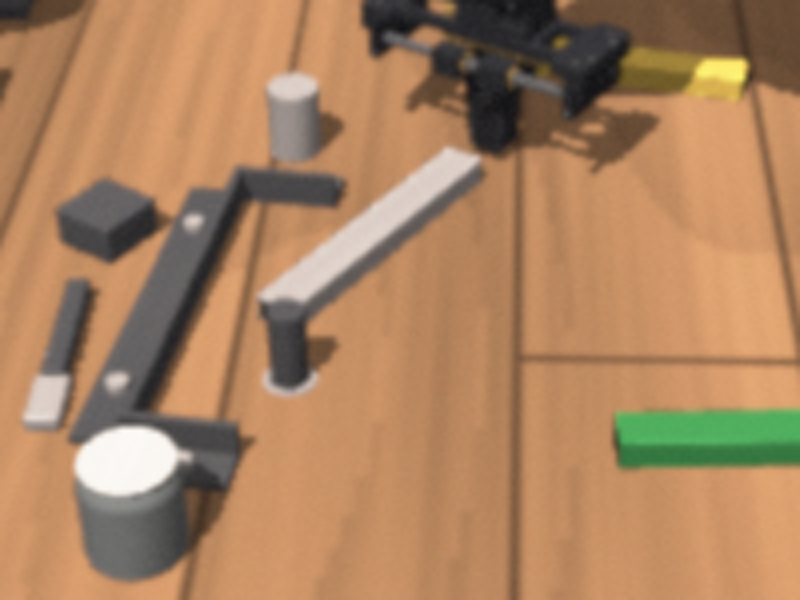

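Call:
jog_arm(
  moves=[
    {"delta_pos": [0.001,0,0.012],"rot": [0,0.3,0],"fingers": 1},
    {"delta_pos": [0.001,0,0.02],"rot": [0,0.3,0],"fingers": 1},
    {"delta_pos": [0.001,0,0.026],"rot": [0,0.3,0],"fingers": 1},
    {"delta_pos": [0.001,0,0.033],"rot": [0,0.3,0],"fingers": 1},
    {"delta_pos": [0.001,0,0.041],"rot": [0,0.3,0],"fingers": 1},
  ],
)

```text
time: 6.35
ee_pos: [516.7, -116.9, 28.3]
tcp_rot: [[0.849, 0.001, 0.529], [-0.529, -0.001, 0.849], [0.001, -1.0, -0.0]]
ft_force: [-2.1, -3.9, 2.2]
opening: 0.003
```

Call:
jog_arm(
  moves=[
    {"delta_pos": [0,0,0.008],"rot": [0,0,0],"fingers": 1},
    {"delta_pos": [0,0,0.016],"rot": [0,0,0],"fingers": 1},
    {"delta_pos": [0,0,0.024],"rot": [0,0,0],"fingers": 1},
    {"delta_pos": [0,0,0.032],"rot": [0,0,0],"fingers": 1},
    {"delta_pos": [0,0,0.038],"rot": [0,0,0],"fingers": 1},
  ],
)

```text
time: 6.85
ee_pos: [536.7, -84.1, 27.7]
tcp_rot: [[0.849, -0.0, 0.528], [-0.528, 0.0, 0.849], [-0.0, -1.0, -0.0]]
ft_force: [-2.6, -3.4, 3.6]
opening: 0.006
```

```bash
python3 - <<'E'
from h import *
s=ctrl.read_state(); print(s['time'],s['ee_pos'],th(),s['opening'],s['ft_force'])
go(560.4,-46.5,27.5,122)
snap('side','side4');snap('top','top4')
a=cv2.resize(load('side4')['frame'][150:300,215:415],None,fx=4,fy=4,interpolation=cv2.INTER_CUBIC)
cv2.imwrite('pics/z6.png',a)
cv2.imwrite('pics/z7.png',cv2.resize(load('top4')['frame'][120:270,190:390],None,fx=4,fy=4,interpolation=cv2.INTER_CUBIC))
E
```

```text
6.85 [536.69289242 -84.13880185  27.73897595] 121.89993166985379 0.006072628958984548 [-2.63138405 -3.3981957   3.56257043]
delta m [0.0002 0.0002 0.0445] roty 0.1
```

View pics/z6.png

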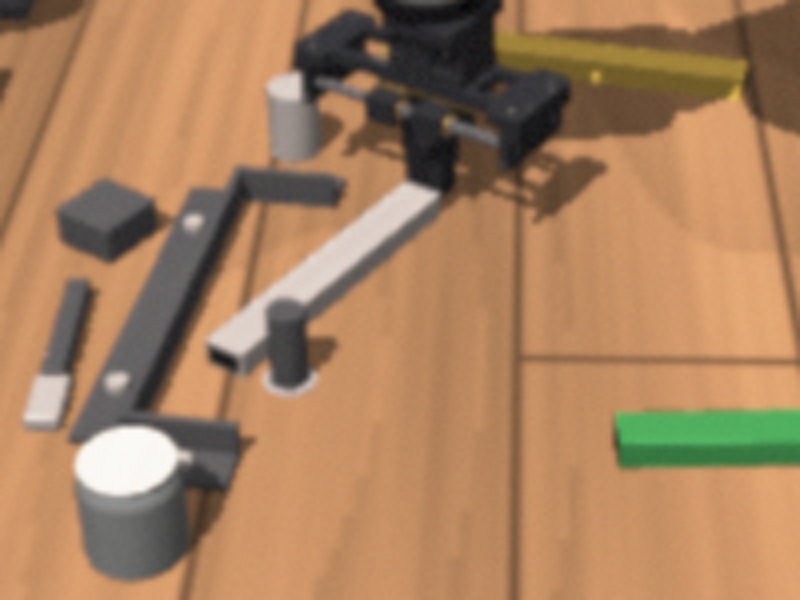

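View pics/z7.png

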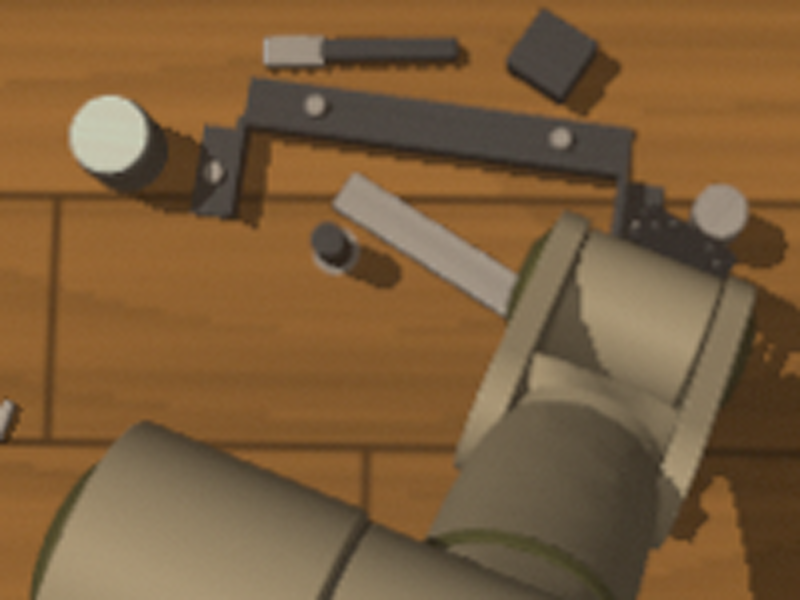

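Call:
jog_arm(
  moves=[
    {"delta_pos": [0,0,0.008],"rot": [0,0,0],"fingers": 1},
    {"delta_pos": [0,0,0.016],"rot": [0,0,0],"fingers": 1},
    {"delta_pos": [0,0,0.024],"rot": [0,0,0],"fingers": 1},
    {"delta_pos": [0,0,0.03],"rot": [0,0,0],"fingers": 1},
    {"delta_pos": [0,0,0.035],"rot": [0,0,0],"fingers": 1},
  ],
)

```text
time: 7.45
ee_pos: [555.1, -54.4, 27.6]
tcp_rot: [[0.849, -0.0, 0.528], [-0.528, 0.0, 0.849], [-0.0, -1.0, -0.0]]
ft_force: [-0.9, -1.4, -1.0]
opening: 0.003
```

```bash
python3 - <<'E'
from h import *
s=ctrl.read_state(); print(s['time'],s['ee_pos'],th(),s['opening'],s['ft_force'])
go(560.4,-46.5,27.5,122)
snap('side','side5');snap('top','top5')
a=cv2.resize(load('side5')['frame'][150:300,215:415],None,fx=4,fy=4,interpolation=cv2.INTER_CUBIC)
cv2.imwrite('pics/z8.png',a)
cv2.imwrite('pics/z9.png',cv2.resize(load('top5')['frame'][120:270,190:390],None,fx=4,fy=4,interpolation=cv2.INTER_CUBIC))
E
```

```text
7.45 [555.08072753 -54.44470281  27.59360201] 121.89160609383103 0.0032297550429888785 [-0.9112406  -1.37437263 -0.976117  ]
delta m [0.0003 0.0001 0.0096] roty 0.11
```

View pics/z8.png

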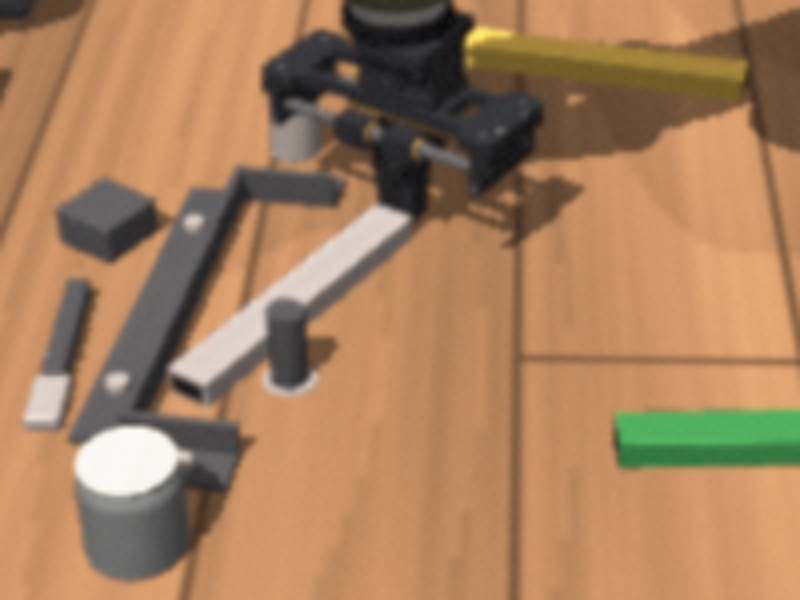

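View pics/z9.png

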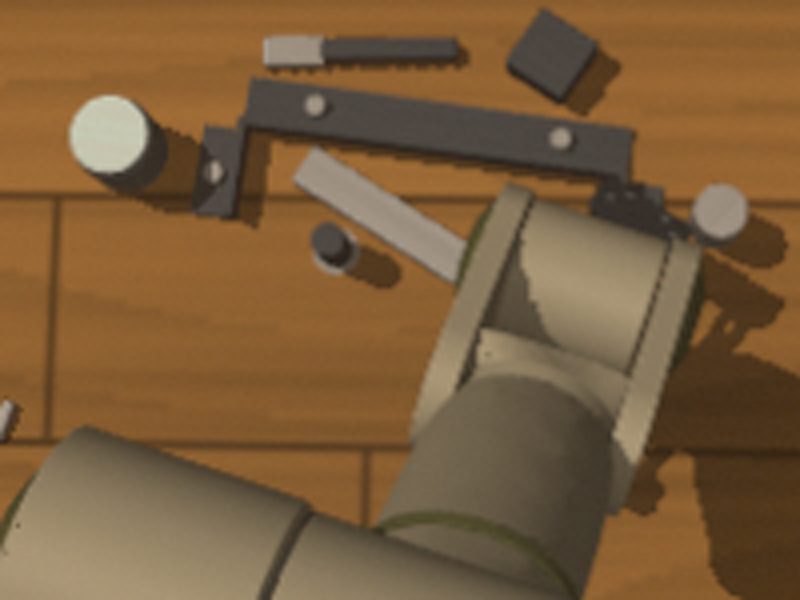

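```bash
python3 - <<'E'
from h import *
c=load('top5'); q=lambda u,v,z:w2b(pix2w(c,190+(u+.5)/4-.5,120+(v+.5)/4-.5,z)).round(1)
print(q(318,147,20),q(293,180,20),'post',q(327,240,55),'fence',q(247,127,26),q(618,176,26),'lwall',q(237,214,26))
s=ctrl.read_state(); d=np.array([np.sin(np.radians(31.9)),np.cos(np.radians(31.9))]);print('mid from tcp',w2b(s['ee_pos'][:2]+119*d))
E
```

```text
[-9.  82.1] [-35.2  96.2] post [-80.1  60.5] fence [ -2.5 134. ] [  -2.1 -133.8] lwall [-65.9 131.1]
mid from tcp [-68.72483942  -9.31551833]
```

Call:
jog_arm(
  moves=[
    {"delta_pos": [0,0,0.005],"rot": [0,0,0],"fingers": 1},
    {"delta_pos": [0,0,0.01],"rot": [0,0,0],"fingers": 1},
    {"delta_pos": [0,0,0.014],"rot": [0,0,0],"fingers": 1},
    {"delta_pos": [0,0,0.014],"rot": [0,0,0],"fingers": 1},
    {"delta_pos": [0,0,0.002],"rot": [0,0,0],"fingers": 1},
  ],
)

```text
time: 8.05
ee_pos: [556.3, -52.8, 27.8]
tcp_rot: [[0.85, 0.001, 0.527], [-0.527, 0.0, 0.85], [0.001, -1.0, 0.001]]
ft_force: [-0.7, -0.6, -0.6]
opening: 0.006
```

```bash
python3 - <<'E'
from h import *
s=ctrl.read_state(); print(s['time'],s['ee_pos'],th(),s['opening'],s['ft_force'])
E
```

```text
8.05 [556.25240449 -52.83501502  27.8079535 ] 121.825564426472 0.005544507737408339 [-0.70072133 -0.60750939 -0.63886225]
```

Call:
jog_arm(
  moves=[
    {"delta_pos": [0,0,-0.02],"rot": [0,0,0],"fingers": 1},
    {"delta_pos": [0,-0.02,-0.03],"rot": [0,0,0],"fingers": 1},
    {"delta_pos": [-0.01,-0.05,-0.03],"rot": [0,0,0],"fingers": 1},
    {"delta_pos": [-0.05,-0.06,-0.03],"rot": [0,-8,0],"fingers": 1},
    {"delta_pos": [-0.09,-0.06,-0.03],"rot": [0,-16,0],"fingers": 1},
  ],
)

```text
time: 8.55
ee_pos: [463.1, -31.8, 89.0]
tcp_rot: [[0.963, 0.003, 0.27], [-0.27, -0.001, 0.963], [0.004, -1.0, 0.0]]
ft_force: [-0.1, 0.6, -0.9]
opening: 0.002
```

```bash
python3 - <<'E'
from h import *
s=ctrl.read_state(); print(s['time'],s['ee_pos'],th(),s['opening'],s['ft_force'])
m=b2w(-64,2);t=np.radians(32);d=np.array([np.sin(t),np.cos(t)]);n=np.array([np.cos(t),-np.sin(t)])
t=m-35*d-64*n; print(t); go(*t,80,32)
E
```

```text
8.55 [463.10565545 -31.81621267  89.04216244] 105.67996532371086 0.0024435753031594202 [-0.09623918  0.63353355 -0.94020922]
[551.3968403   61.50692936]
delta m [0.0598 0.0093 0.1137] roty -73.68
```

```bash
python3 - <<'E'
from h import *
snap('top','top6');snap('side','side6')
cv2.imwrite('pics/za.png',cv2.resize(load('top6')['frame'][120:270,190:390],None,fx=4,fy=4,interpolation=cv2.INTER_CUBIC))
m=b2w(-64,2);t=np.radians(32);d=np.array([np.sin(t),np.cos(t)]);n=np.array([np.cos(t),-np.sin(t)])
t=m-45*d-60*n; print(t); go(*t,80,32)
E
```

```text
[549.48984004  50.90677134]
delta m [0.0651 0.0077 0.1018] roty -73.67
```

View pics/za.png

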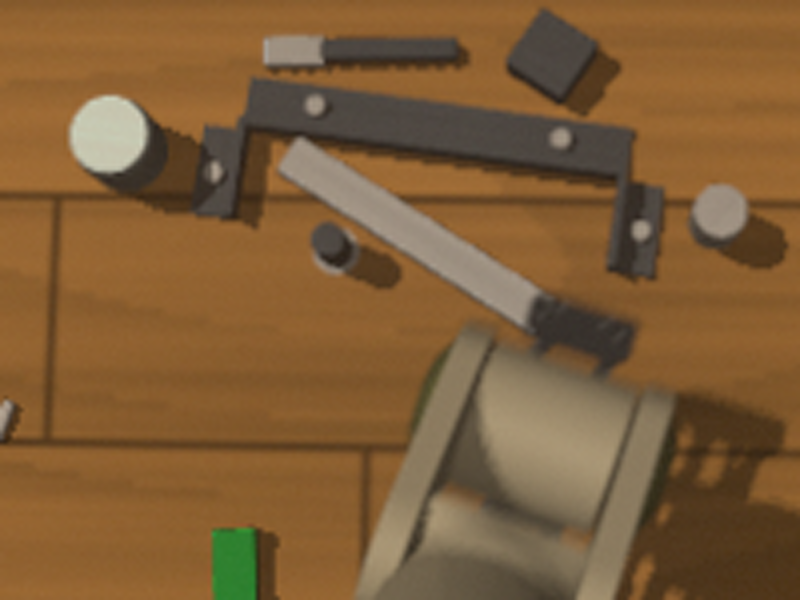

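```bash
python3 - <<'E'
from h import *
c=load('top6'); q=lambda u,v:pix2w(c,190+(u+.5)/4-.5,120+(v+.5)/4-.5,20)[:2]
af,an,bn=q(303,137),q(278,171),q(526,332)
d=an-bn; L=np.linalg.norm(d); d/=L; n=np.array([d[1],-d[0]]); m=(an+bn)/2+15*n
print(L,np.degrees(np.arctan2(*d)),m,w2b(m),w2b(af),w2b(an))
t=m-45*d-60*n; print(t)
go(*t,80,np.degrees(np.arctan2(*d)))
E
```

```text
212.42306455558793 32.30536517731412 [626.625332    60.50369425] [-62.00471853   5.49874072] [-3.16594927 93.91788396] [-30.14830642 107.92460951]
[551.86320705  54.53505342]
delta m [0.0664 0.0077 0.1059] roty -73.37
```

Call:
jog_arm(
  moves=[
    {"delta_pos": [0.008,0,0.013],"rot": [0,-8.5,0],"fingers": -1},
    {"delta_pos": [0.016,0,0.026],"rot": [0,-17,0],"fingers": -1},
    {"delta_pos": [0.024,0,0.039],"rot": [0,-25.5,0],"fingers": -1},
    {"delta_pos": [0.032,0,0.052],"rot": [0,-34,0],"fingers": -1},
    {"delta_pos": [0.04,0,0.065],"rot": [0,-42.5,0],"fingers": -1},
  ],
)

```text
time: 9.15
ee_pos: [520.8, 19.9, 87.7]
tcp_rot: [[0.892, 0.001, -0.451], [0.451, -0.0, 0.892], [0.0, -1.0, -0.0]]
ft_force: [-0.2, -1.0, 0.3]
opening: 0.436
```

```bash
python3 - <<'E'
from h import *
s=ctrl.read_state(); print(s['time'],s['ee_pos'],th(),s['opening'],s['ft_force'])
go(551,53,85,32)
E
```

```text
9.15 [520.79565615  19.87414938  87.7457579 ] 63.166681634533646 0.43616697352257755 [-0.23009    -0.99247644  0.30680205]
delta m [0.0419 0.0028 0.0159] roty -31.17
```

Call:
jog_arm(
  moves=[
    {"delta_pos": [0.01,0,0.004],"rot": [0,-8,0],"fingers": -1},
    {"delta_pos": [0.02,0,0.008],"rot": [0,-16,0],"fingers": -1},
    {"delta_pos": [0.03,0,0.012],"rot": [0,-24,0],"fingers": -1},
    {"delta_pos": [0.042,0,0.016],"rot": [0,-31,0],"fingers": -1},
    {"delta_pos": [0.042,0,0.016],"rot": [0,-31,0],"fingers": -1},
  ],
)

```text
time: 9.65
ee_pos: [551.3, 53.2, 87.6]
tcp_rot: [[0.536, 0.001, -0.844], [0.844, 0.0, 0.536], [0.001, -1.0, -0.001]]
ft_force: [-0.3, 0.1, 0.6]
opening: 0.891
```

```bash
python3 - <<'E'
from h import *
s=ctrl.read_state(); print(s['time'],s['ee_pos'],th(),s['opening'],s['ft_force'])
go(551,53,27.5,32)
snap('side','side7')
cv2.imwrite('pics/zb.png',cv2.resize(load('side7')['frame'][150:300,215:415],None,fx=4,fy=4,interpolation=cv2.INTER_CUBIC))
E
```

```text
9.65 [551.33280703  53.24852532  87.64893687] 32.38721850032465 0.890693530442158 [-0.25616979  0.10233043  0.56133551]
delta m [-0.0004  0.0601  0.0002] roty -0.39
```

View pics/zb.png

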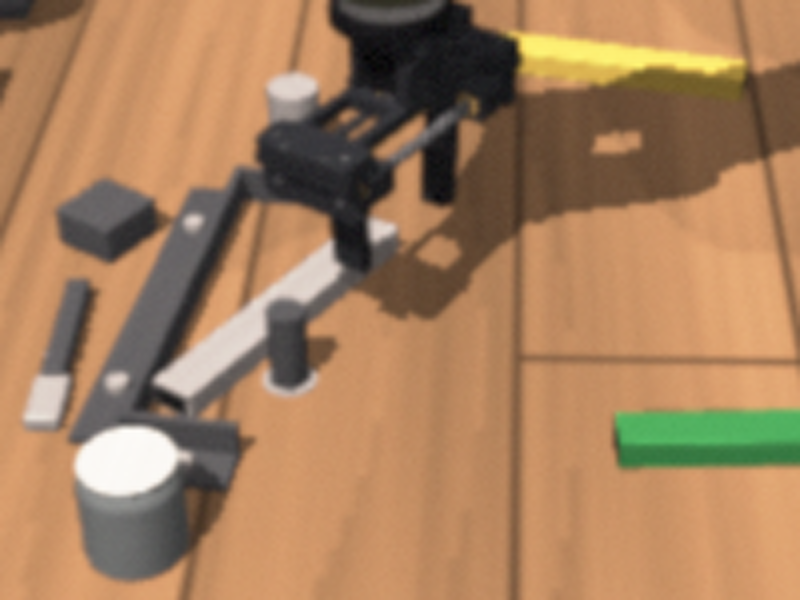

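Call:
jog_arm(
  moves=[
    {"delta_pos": [0,0.018,0],"rot": [0,0,0],"fingers": -1},
    {"delta_pos": [0,0.036,0],"rot": [0,0,0],"fingers": -1},
    {"delta_pos": [0,0.052,0],"rot": [0,0,0],"fingers": -1},
    {"delta_pos": [0,0.06,0],"rot": [0,0,0],"fingers": -1},
    {"delta_pos": [0,0.06,0],"rot": [0,0,0],"fingers": -1},
  ],
)

```text
time: 10.2
ee_pos: [549.8, 52.8, 27.0]
tcp_rot: [[0.538, -0.002, -0.843], [0.843, 0.0, 0.538], [-0.001, -1.0, 0.002]]
ft_force: [0.2, -0.2, 0.6]
opening: 1.001
```

```bash
python3 - <<'E'
from h import *
s=ctrl.read_state(); print(s['time'],s['ee_pos'],th(),s['opening'],s['ft_force'])
R=np.array(s['tcp_rot']); p0=s['ee_pos'][:2]; t0=th()
# bar: mid bay(-63.5,4), th 32.1 ; a-end fixed pivot
m=b2w(-63.5,4); dn=lambda a:(np.array([np.sin(np.radians(a)),np.cos(np.radians(a))]),np.array([np.cos(np.radians(a)),-np.sin(np.radians(a))]))
d,n=dn(32.1); A=m+110*d; print('A bay',w2b(A), 'tcp along',(p0-m)@d,(p0-m)@n)
for a in np.linspace(32.1,7,9):
    d,n=dn(a); p=A-155*d-24*n; q=R.T@np.array([*(p-p0),0]); print(round(a-t0,1),(q/1000).round(4),p.round(1))
E
```

```text
10.2 [549.81260468  52.81834302  27.01186711] 32.568621409538466 1.0007992434284008 [ 0.22889447 -0.20335003  0.55601105]
A bay [-16.82082648 103.60449166] tcp along -45.33696904479225 -60.26778976044132
-0.5 [ 0.0006 -0.0001 -0.0363] [580.7  33.8]
-3.6 [-0.0004 -0.0001 -0.0448] [587.4  28.4]
-6.7 [-0.0009 -0.0001 -0.0534] [594.3  23.3]
-9.9 [-0.001  -0.0001 -0.0619] [601.5  18.6]
-13.0 [-0.0006 -0.0001 -0.0705] [608.9  14.3]
-16.2 [ 0.0003 -0.0001 -0.0791] [616.6  10.5]
-19.3 [ 0.0016 -0.0002 -0.0876] [624.5   7. ]
-22.4 [ 0.0034 -0.0002 -0.096 ] [632.5   4. ]
-25.6 [ 0.0056 -0.0002 -0.1042] [640.7   1.5]
```

Call:
jog_arm(
  moves=[
    {"delta_pos": [0,0,-0.012],"rot": [0,0,0],"fingers": -1},
    {"delta_pos": [0,0,-0.024],"rot": [0,-0.5,0],"fingers": -1},
    {"delta_pos": [0,0,-0.032],"rot": [0,-0.5,0],"fingers": -1},
    {"delta_pos": [0,0,-0.037],"rot": [0,-0.7,0],"fingers": -1},
    {"delta_pos": [0,0,-0.045],"rot": [0,-3.6,0],"fingers": -1},
  ],
)

```text
time: 10.7
ee_pos: [588.0, 29.2, 27.8]
tcp_rot: [[0.481, -0.002, -0.876], [0.876, 0.0, 0.481], [-0.0, -1.0, 0.002]]
ft_force: [-2.9, 1.5, 1.8]
opening: 1.001
```

```bash
cat > arc.py <<'E'
from h import *
s=ctrl.read_state(); print(s['time'],s['ee_pos'],th(),s['opening'],s['ft_force'])
R=np.array(s['tcp_rot']); p0=s['ee_pos'][:2]; t0=th()
m=b2w(-63.5,4); dn=lambda a:(np.array([np.sin(np.radians(a)),np.cos(np.radians(a))]),np.array([np.cos(np.radians(a)),-np.sin(np.radians(a))]))
d,n=dn(32.1); A=m+110*d
for a in np.arange(28,6,-3):
    d,n=dn(a); p=A-155*d-24*n; q=R.T@np.array([*(p-p0),0]); print(round(a-t0,1),(q/1000).round(4),p.round(1))
E
python3 arc.py
```

```text
10.7 [588.04896904  29.21252128  27.84542073] 28.77830473262015 1.0006820985682419 [-2.86918446  1.47031128  1.83509134]
-0.8 [-0.0014 -0.     -0.0024] [589.5  26.8]
-3.8 [-0.0024 -0.     -0.0106] [596.2  22. ]
-6.8 [-0.0029 -0.     -0.0188] [603.1  17.7]
-9.8 [-0.003 -0.    -0.027] [610.3  13.6]
-12.8 [-0.0026 -0.0001 -0.0352] [617.6  10. ]
-15.8 [-0.0018 -0.0001 -0.0433] [625.2   6.8]
-18.8 [-0.0006 -0.0001 -0.0515] [632.9   3.9]
-21.8 [ 0.001  -0.0001 -0.0595] [640.7   1.5]
```

Call:
jog_arm(
  moves=[
    {"delta_pos": [0,0,-0.007],"rot": [0,-2.5,0],"fingers": -1},
    {"delta_pos": [-0.001,0,-0.014],"rot": [0,-5,0],"fingers": -1},
    {"delta_pos": [-0.001,0,-0.021],"rot": [0,-7.6,0],"fingers": -1},
    {"delta_pos": [-0.001,0,-0.028],"rot": [0,-10.2,0],"fingers": -1},
    {"delta_pos": [-0.001,0,-0.034],"rot": [0,-12.5,0],"fingers": -1},
  ],
)

```text
time: 11.2
ee_pos: [617.5, 11.9, 27.8]
tcp_rot: [[0.279, -0.002, -0.96], [0.96, 0.0, 0.279], [-0.0, -1.0, 0.002]]
ft_force: [-2.7, 0.7, 2.5]
opening: 1.004
```

```bash
python3 arc.py; python3 - <<'E'
from h import *
snap('side','side8'); snap('top','top8')
cv2.imwrite('pics/zc.png',cv2.resize(load('side8')['frame'][150:300,215:415],None,fx=4,fy=4,interpolation=cv2.INTER_CUBIC))
cv2.imwrite('pics/zd.png',cv2.resize(load('top8')['frame'][120:220,220:370],None,fx=5,fy=5,interpolation=cv2.INTER_CUBIC))
E
```

```text
11.2 [617.46645245  11.89078536  27.82297586] 16.208217136291932 1.0042732687573648 [-2.74362619  0.74720068  2.50106978]
11.8 [0.0065 0.     0.0311] [589.5  26.8]
8.8 [0.0038 0.     0.0233] [596.2  22. ]
5.8 [0.0015 0.     0.0154] [603.1  17.7]
2.8 [-0.0003  0.      0.0074] [610.3  13.6]
-0.2 [-0.0018 -0.     -0.0007] [617.6  10. ]
-3.2 [-0.0028 -0.     -0.0088] [625.2   6.8]
-6.2 [-0.0034 -0.     -0.017 ] [632.9   3.9]
-9.2 [-0.0035 -0.     -0.0252] [640.7   1.5]
```

View pics/zc.png

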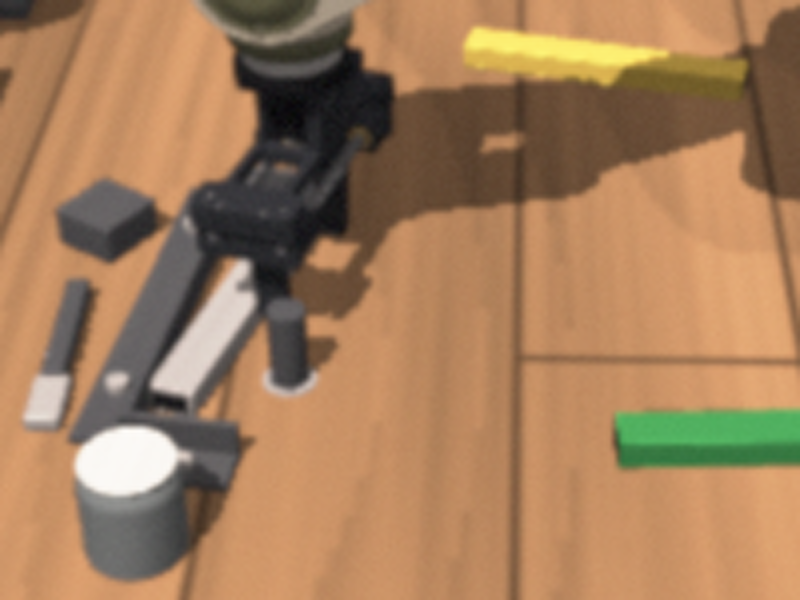

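View pics/zd.png

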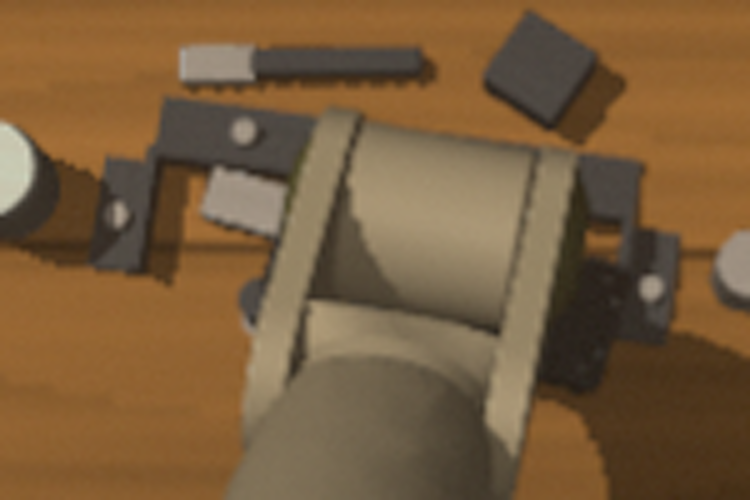

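Call:
jog_arm(
  moves=[
    {"delta_pos": [0,0,-0.006],"rot": [0,-2.2,0],"fingers": -1},
    {"delta_pos": [-0.001,0,-0.012],"rot": [0,-4.4,0],"fingers": -1},
    {"delta_pos": [-0.001,0,-0.018],"rot": [0,-6.6,0],"fingers": -1},
    {"delta_pos": [-0.001,0,-0.023],"rot": [0,-8.4,0],"fingers": -1},
    {"delta_pos": [-0.001,0,-0.025],"rot": [0,-9.2,0],"fingers": -1},
  ],
)

```text
time: 11.8
ee_pos: [640.7, 4.0, 27.5]
tcp_rot: [[0.124, -0.002, -0.992], [0.992, 0.0, 0.124], [-0.0, -1.0, 0.002]]
ft_force: [-10.7, 1.5, 5.7]
opening: 1.001
```

```bash
python3 - <<'E'
from h import *
s=ctrl.read_state(); print(s['time'],s['ee_pos'],th(),s['ft_force'],s['ft_torque'],w2b(s['ee_pos']))
E
```

```text
11.8 [640.65795884   4.00967963  27.53822953] 7.114788456371783 [-10.73806229   1.51380526   5.70618431] [-0.02370857  1.75192798 -0.39036673] [-41.20120795 -48.86762988]
```

Call:
jog_arm(
  moves=[
    {"delta_pos": [0,0,-0.001],"rot": [0,0,0],"fingers": -1},
    {"delta_pos": [0,0,-0.001],"rot": [0,0,0],"fingers": -1},
    {"delta_pos": [0,0,-0.002],"rot": [0,0,0],"fingers": -1},
    {"delta_pos": [0,0,-0.002],"rot": [0,0,0],"fingers": -1},
    {"delta_pos": [0,0,-0.002],"rot": [0,0,0],"fingers": -1},
  ],
)

```text
time: 12.3
ee_pos: [640.7, 4.0, 27.6]
tcp_rot: [[0.125, -0.007, -0.992], [0.992, 0.0, 0.125], [-0.0, -1.0, 0.007]]
ft_force: [-13.1, 0.8, 7.2]
opening: 0.999
```

```bash
python3 - <<'E'
from h import *
s=ctrl.read_state(); print(s['time'],s['ee_pos'],th(),s['ft_force'],s['ft_torque'],w2b(s['ee_pos']))
E
```

```text
12.3 [640.74116176   4.03452056  27.5544074 ] 7.18364494434036 [-13.06061359   0.76989314   7.24562283] [-0.18127145  1.96483498 -0.14350071] [-41.12164653 -48.83284799]
```

Call:
jog_arm(
  moves=[
    {"delta_pos": [0,0,0.01],"rot": [0,0,0],"fingers": -1},
    {"delta_pos": [0,0,0.03],"rot": [0,0,0],"fingers": -1},
    {"delta_pos": [0,-0.02,0.06],"rot": [0,0,0],"fingers": -1},
    {"delta_pos": [0,-0.05,0.1],"rot": [0,0,0],"fingers": -1},
    {"delta_pos": [0,-0.08,0.14],"rot": [0,0,0],"fingers": -1},
  ],
)

```text
time: 12.8
ee_pos: [503.0, 21.3, 108.3]
tcp_rot: [[0.125, 0.0, -0.992], [0.992, 0.0, 0.125], [0.0, -1.0, -0.0]]
ft_force: [-0.0, -0.4, 0.3]
opening: 1.003
```

```bash
python3 - <<'E'
from h import *
s=ctrl.read_state(); print(s['time'],s['ee_pos'],th(),s['ft_force'])
snap('side','side9'); snap('top','top9')
cv2.imwrite('pics/ze.png',cv2.resize(load('side9')['frame'][150:300,215:415],None,fx=4,fy=4,interpolation=cv2.INTER_CUBIC))
cv2.imwrite('pics/zf.png',cv2.resize(load('top9')['frame'][120:220,220:370],None,fx=5,fy=5,interpolation=cv2.INTER_CUBIC))
E
```

```text
12.8 [503.0401846   21.29158981 108.33634405] 7.194439356093506 [-0.02509229 -0.44274888  0.34131575]
```

View pics/ze.png

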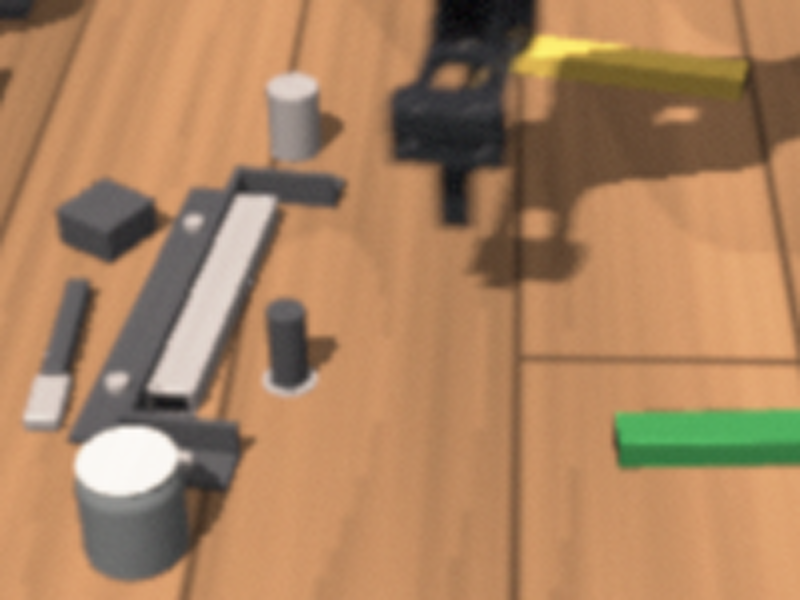

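View pics/zf.png

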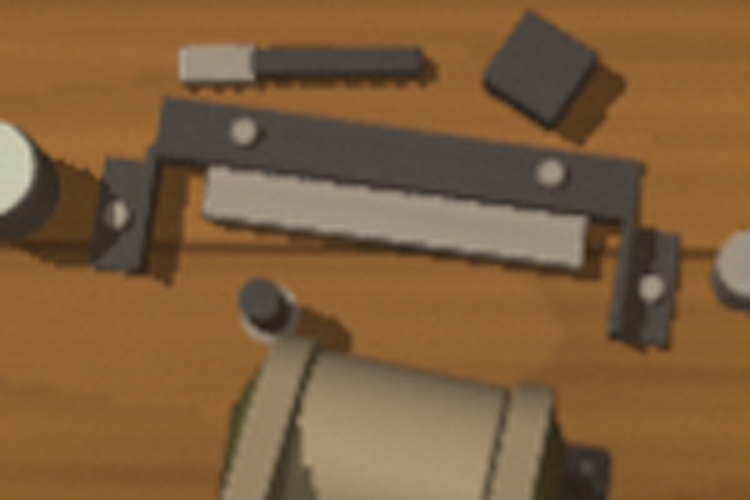

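```bash
python3 - <<'E'
from h import *
c=load('top9'); q=lambda u,v,z:w2b(pix2w(c,220+(u+.5)/5-.5,120+(v+.5)/5-.5,z)).round(1)
print('near',q(204,218,20),q(582,268,20)); print('fence',q(155,160,26),q(618,219,26),'far',q(208,166,20),q(587,216,20))
bar(c,[(208,166),(204,218),(587,216),(582,268)],5,220,120)
# line fits on saturation: bar pixels are grey & bright
f=cv2.resize(c['frame'],None,fx=4,fy=4,interpolation=cv2.INTER_CUBIC); h=cv2.cvtColor(f,cv2.COLOR_BGR2HSV)
def edge(k,us,v0,thr,z):
    P=[]
    for u in us:
        col=f[:,u].astype(int).max(1); 
        P.append(u)
    return P
# near edge of bar: last row with low sat & bright V ; per column scan
pts=[];pf=[]
for u in np.linspace(264,334,60):
    u4=int(u*4); 
    m=(h[:,u4,1]<60)&(h[:,u4,2]>110); r=np.where(m[600:720])[0]+600
    if len(r)>15: pts.append(w2b(pix2w(c,(u4+.5)/4-.5,(r.max()+.5)/4,20))); pf.append(w2b(pix2w(c,(u4+.5)/4-.5,(r.min()-.5)/4,20)))
for n,P in (('near',pts),('far',pf)):
    P=np.array(P); k=np.polyfit(P[:,1],P[:,0],1); print(n,len(P),'slope deg',np.degrees(np.arctan(k[0])),'x at y=0',k[1], 'resid',np.std(P[:,0]-np.polyval(k,P[:,1])))
fp=[]
for u in np.linspace(256,340,60):   # fence dark->other transition at front edge
    u4=int(u*4); v=h[:,u4,2].astype(int); s_=h[:,u4,1]
    dark=(v<95)&(s_<70); r=np.where(dark[560:700])[0]+560
    if len(r): fp.append((u,r.max()/4))
b0=load('top0'); h0=cv2.cvtColor(cv2.resize(b0['frame'],None,fx=4,fy=4,interpolation=cv2.INTER_CUBIC),cv2.COLOR_BGR2HSV)
P=[]
for u in np.linspace(256,342,60):
    u4=int(u*4); m=(h0[:,u4,1]<80)&(h0[:,u4,2]<110); r=np.where(m[540:690])[0]+540
    if len(r)>10: P.append(w2b(pix2w(b0,(u4+.5)/4-.5,(r.max()+.5)/4,26)))
P=np.array(P); k=np.polyfit(P[:,1],P[:,0],1); print('fence front slope',np.degrees(np.arctan(k[0])),k[1],np.std(P[:,0]-np.polyval(k,P[:,1])))
# whether other objects moved
d=cv2.absdiff(load('top0')['frame'],c['frame']).max(2); 
for n,(x,y) in dict(tin=(218,154),off=(370,173),chisel=(280,133),block=(329,133),post=(273,183),wrench=(178,246),hammer=(497,220),punch=(150,177),yellow=(410,257),green=(250,290)).items(): print(n,d[y-14:y+14,x-14:x+14].max(), end=' ')
E
```

```text
near [-32.  103.9] [ -31.6 -114.5]
fence [ -3.4 136.1] [  -1.8 -131.1] far [ -1.6 106.3] [  -1.2 -113.4]
corners bay [[-1.6, 106.3], [-32.0, 103.9], [-1.2, -113.4], [-31.6, -114.5]]
len 219.1 w 30.5 30.3 mid [670.5  45.1] bay [-16.6  -4.4] th world 6.9 bay -0.1 b [657.3 -63.6]
near 60 slope deg -1.1519891750440339 x at y=0 -33.15895209155784 resid 7.223039451422899
far 60 slope deg -2.439190274775302 x at y=0 -1.2052438392869014 resid 6.825785980903391
fence front slope 0.10439701390518179 -3.0045008321139193 0.43918097740463197
tin 9 off 8 chisel 8 block 10 post 69 wrench 8 hammer 10 punch 8 yellow 93 green 92
```

```bash
python3 - <<'E'
from h import *
snap('top','top10'); c=load('top10'); print(ctrl.read_state()['time'])
h=cv2.cvtColor(cv2.resize(c['frame'],None,fx=4,fy=4,interpolation=cv2.INTER_CUBIC),cv2.COLOR_BGR2HSV)
N=[];F=[]
for u in np.linspace(264,334,60):
    u4=int(u*4); vp=150+ (u-262)*.132+ 0  # approx far edge row
    mid=int(4*(120+ (191+ (u-262)*5*.132)/5 ))
    m=(h[:,u4,1]<75)&(h[:,u4,2]>105); a=mid
    while m[a]: a+=1
    b=mid
    while m[b]: b-=1
    N.append(w2b(pix2w(c,(u4+.5)/4-.5,a/4-.5,20)));F.append(w2b(pix2w(c,(u4+.5)/4-.5,(b+1)/4-.5,20)))
for n,P in(('near',N),('far',F)):
    P=np.array(P); k=np.polyfit(P[:,1],P[:,0],1); r=P[:,0]-np.polyval(k,P[:,1]); g=abs(r)<1.5; k=np.polyfit(P[g,1],P[g,0],1); print(n,g.sum(),np.degrees(np.arctan(k[0])),k[1])
E
```

```text
12.95
near 60 0.08682168060826066 -30.960403136352692
far 60 0.2446837263616753 -1.7648645764228998
```

```bash
python3 -c "
from h import *
print(finish_job())"
```

```text
the job is handed in; nothing more can be done
None
```

The bar is in the stock bay, flat against the back fence with the post in front of it. I handed the job in at about 13 s of the 66 s allowed.

**How it went in:**
1. I turned the bar to about 25° from the fence while moving it forward, pushing its near face with both open fingertips.
2. I then pushed it along its length from the right end, with the fingers shut, so the left end went in behind the post.
3. Last, I swung the right end in with both open fingertips and pressed the bar against the fence. It stopped moving at about 15 N on the wrist. The gripper then backed off and touched nothing.

**Last checks:**
- **Parallel to the fence:** an edge fit put the bar's edges within about 0.15° of the fence line. The fingers were square to it within about 0.1° during the final press.
- **Flush against the fence:** the fence face and the bar's back face agree within 1–2 mm, which is the camera calibration's limit, so a smaller gap would not show. The bar's middle is about 4 mm right of the bay's middle.
- **Bystanders:** the picture regions for the tin, off-cut, chisel, block, wrench, hammer and punches match the start picture. The regions at the post and at the green and yellow bars did differ. I put that down to the arm and its shadow and did not re-measure them; the fingers never went near the green and yellow bars.

My first automatic edge fit of the bar disagreed, giving slopes of −1.2° and −2.4° with about 7 mm of scatter. I judged it spoiled by stray pixels and replaced it with the cleaner fit above, which agrees with the corner measurements.

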